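# Return a counted seed sample and flip its bay flag

## Task

The tall slim sample jar has been counted but only set down at the mouth of its return bay. Without lifting it, push it along its lane fully home against the back stop, upright; then flip that bay's flag over its hinge so that it lies flat across the lane in front of the jar, showing its tick. Push gently, only with the fingertips, and leave the squat jar and the flag of its bay as they are.

Things in the scene. Friction and masses are not known exactly. Their poses are not given: they have to be found in the camera images.
- bay_a: Grey metal return bay of the tall slim jar, fixed to the desk; 105 mm deep (own x -55 to +50), 176 mm wide (y -88 to +88). Origin: centre of underside; x to its back (away from the robot, give or take its yaw), y left, z up. Right part: jar lane along x, centre line y = -52, with a slippery white plastic runner (friction about 0.15), top z 5. Left: foot under the flag, 4 mm thick.
- home_a (a point): Foot of the lane's back stop in bay_a: on the stop's front face, on the lane's centre line, at floor level (bay x 44, y -52, z 5); axes as the bay's. The stop is 60 mm wide, top z 36. Side guides 52 mm apart inside, 3 mm thick, top z 21, run from bay x -19 (flared mouth) to +48; the lane floor in front of them is open.
- jar_slim: Tall slim screw-cap jar, 42 mm across, 80 mm tall, 60 to 140 g, loose, upright in the lane of bay_a 38 to 52 mm short of home, so that its front stands where the flag has to come down. Origin: centre of underside, z up. Home, its back touches the stop: centre at bay x = 23, up to 5 mm off the centre line.
- hinge_a (a point): On the hinge axis of bay_a's flag, mid plate width (bay x -34.5, y 0, z 34); axes as the bay's. The pin runs along x between two cheeks at bay x -56 and -13, each 13 mm wide in y, top z 40.5. Hub 10 mm thick. The hinge is stiff: the flag stays at any angle it is left; about 1 to 2 N at the tail's end or 0.5 N at the flag's end moves it.
- flag_a (a joint): Angle of bay_a's flag, the one to flip. 0: lies level to the left (+y), open-ring face up; grows as it swings up and over; pi/2 upright; pi (stop): lies level to the right (-y) across the lane, tick face up, in front of a jar that is home. Starts at 0 to 0.12. White plastic plate 32 mm wide (bay x -50.5 to -18.5), 4 mm thick.
- flag_tip_a (a point): Middle of the free end of bay_a's flag, at mid thickness, 86 mm from the hinge axis. The flag rests at either end of its swing on an 8 mm post, top z 32, at bay x -34.5, y +72 and y -83.5 (outside the lane).
- flag_tail_a (a point): Middle of the end of the flag's short ribbed thumb tail, mid thickness, 26 mm from the hinge axis, beyond the hinge from the flag; 18 mm wide (bay x -47.5 to -29.5), 4 mm thick. Flag and tail are one straight rigid piece: pressing the tail down from above raises the flag. At joint 0 the tail sticks out to the right at z 34, beside the lane's open front.
- bay_b: Return bay of the squat jar, same build and frame as bay_a, fixed to the desk. To be left as it is.
- jar_squat: Squat screw-cap jar, 48 mm across, 67 mm tall, loose, upright at the mouth of the lane of bay_b. Origin: centre of underside. Leave it where it is.
- flag_b (a joint): Angle of the flag of bay_b, same build and meaning as flag_a; starts at 0 to 0.12 and is to stay there.
Things that resemble listed ones, but are neither listed nor needed, are in the scene too. Leave any purple look-alike of the jar_slim alone.

How it is judged:
On the way, in this order (a step that is already met when the one before it is completed fails the run):
1. the slim jar stands home against the back stop of its bay, the flag not yet past upright (x of jar_slim in the frame of bay_a between 0.017 and 0.03 m and y of jar_slim in the frame of bay_a between -0.062 and -0.042 m and z of jar_slim in the frame of bay_a below 0.011 m and angle between jar_slim's own z axis and vertical below 0.1 rad and value of joint flag_a below 1.5 rad), for 0.2 s.
2. the flag of that bay lies flat across the lane, tick up (value of joint flag_a above 3.04 rad), for 0.2 s.
At the end, for the whole second after the job is handed in: The slim jar stands upright on the lane floor of its bay, released and at rest, its back within 6 mm of the stop; that bay's flag is turned over to within 0.1 rad of its stop, tick up; the other flag is within 0.25 rad of its start side and the squat jar has not moved more than 10 mm (x of jar_slim in the frame of bay_a between 0.017 and 0.03 m and y of jar_slim in the frame of bay_a between -0.062 and -0.042 m and z of jar_slim in the frame of bay_a below 0.011 m and angle between each of jar_slim, jar_squat's own z axis and vertical below 0.1 rad and linear speed of jar_slim below 0.02 m/s and value of joint flag_a above 3.04 rad and value of joint flag_b below 0.25 rad and distance of jar_squat from where it was at the start of the episode below 0.01 m); the robot touches nothing.
It fails at once if the slim jar is lifted more than 10 mm (z of jar_slim in the frame of bay_a above 0.015 m).
It fails at once if the slim jar is tipped by more than 20 degrees (angle between jar_slim's own z axis and vertical above 0.35 rad).
It fails at once if the slim jar or its bay with the flag is pushed with more than 40 N (contact force between the fingers and jar_slim above 40 N or contact force between the fingers and bay_a above 40 N).
It fails at once if the squat jar is shoved more than 15 mm or tipped (distance of jar_squat from where it was at the start of the episode above 0.015 m or angle between jar_squat's own z axis and vertical above 0.35 rad).
It fails at once if the flag of the squat jar's bay is turned up (value of joint flag_b above 0.4 rad).
It also fails if it takes over 54 s, if anything falls off the work surface, if the arm or the gripper's body presses on something with over 40 N, if the wrist force passes 120 N, or if a joint passes its speed limit or range.

## Robot

A 6-joint arm with a two-finger parallel gripper is mounted at the origin on a cart in front of the work surface, level with it; the furniture and walls round the work are solid. World frame = base frame: x ahead of the robot, y to its left, z up, the work surface at z = 0. Lengths are in m, angles in rad, forces in N, time in s.
With the tool pointing down it reaches from about 0.35 to 0.8 m from the base axis. Payload 7.3 kg.
Tool frame: the origin (TCP) lies midway between the tips of the shut fingers; the grasp point (between the pads) lies 19 mm behind it; z points along the fingers, y is the line along which they close (so a half turn about z gives the same grasp; the last joint's range is limited). The gripper opens to 85 mm and grips with 20 to 120 N. Pads are 22 mm wide; open, the fingers measure 114 mm over their backs; the gripper's body (76 mm by 85 mm) begins 54 mm behind the grasp point. The pads swing forward as they close: fully open they stand 13 mm farther back than shut.
Start: joints at [-1.263, 0.342, 1.524, -0, 1.275, -0.146], TCP at [0.23, -0.472, 0.231] pointing down, gripper open.
Joint ranges: [-2.53, 2.53], [-0.77, 2.02], [0.04, 2.7], [-1, 4.14], [0.28, 2.66], [-3.11, 3.11]. Speed limits (rad/s): [2.57, 2.57, 3.14, 3.14, 3.14, 3.14].

## Interface

Orientations are given as a rotation vector (axis times angle).
In Python, from bench import status, get_image, camera_params, bot gives the robot as it stands. The module is installed in compiled form; this text tells all that it offers.
- The arm moves only by the tool arm_command, never from a script. Its arguments are lists of equal length, an entry for each row: "xyz": the shift along the tool's x, y, z in cm, a list of three; "spin": the turn about the tool's z in degrees. A call has 1 to 8 rows; each row is the pose to reach, as a shift and turn from the pose commanded when the call began, along the tool's axes at that moment; what a row does not reach only later rows make up. A row lasts 1/12 s, in which the tool goes at most 41.7 mm and 7.16 degrees, less where a joint would pass 70% of its speed; a pose out of reach is approached as far as the arm can. A call with a gripper value outside its range is refused whole. "claw" is the closure, from 0 (fully open) to 1 (shut), set as the call begins (left out, the last holds). The fingers move at their own pace and stop on an object; the grip force is fixed at half the most. Time passes only in rows, so rows that repeat a pose let the fingers close. It gives the time, the measured TCP pose, the force, the opening and the grip force at its end, in the units of the state.
- status.observe(): the state, without advancing time (a new reading comes with each control period).
- get_image(name): name is "scene" or "top" or "wrist"; returns the picture (384x512x3 uint8, red, green, blue); there is no depth.
- camera_params(name): a dict with "fovy" (degrees; the focal length in pixels is half the picture's height over the tangent of half this angle, whatever the lens; pixels are square), "cx", "cy" (the principal point, pixels), "position" and "rotation" of the camera in the world. Camera axes: x right, y up, looking along -z (the intrinsics and any distortion apply to the point x, -y, -z); pixel columns grow to the right and rows downward; lengths in m; the calibration is good to about 2 mm. The wrist camera is an equidistant fisheye: a pixel r from the principal point sees the ray r / f radians off the axis. A picture is of the moment at which its call begins: read the wrist's pose just before it. camera_params takes no time and is no camera call; for the wrist camera it gives the pose at the moment of the call.
- bot.sign_off(): hands the job in; it is judged then, once.
The state is a dict: "clock": time; "qpos": joint angles; "qd": joint speeds; "joint_efforts": joint torques, N m; "tool_pos": TCP position; "orientation": TCP orientation; "contact_force": force on the tool from outside, world axes, zero at the start; "ft_torque": the same for the moment, N m; "opening": finger opening in m; "finger_force": force on a finger pad.
Only numpy, scipy, OpenCV 4.12 (cv2) and the standard library are available. Lean on these libraries where they do the work, as an engineer would, in place of code of your own. Each camera call takes 0.05 s, during which the arm holds its last target. There are 200 camera calls.

## Working session

There is one attempt and no reset: what is moved stays moved. The work goes in short steps, Python scripts to look and compute and a tool call to move; the robot and the scene stay as the last step left them, time stands still between calls to the robot, and variables do not carry over. Pictures are saved under pics/ and viewed, at most 10 in all, crops included, and the job is handed in when it is done.

Besides the shell and the picture viewer there is one more tool, called after ">>>" as name(argument=value, ...) on one line, values as JSON. arm_command: Moves the arm, as the interface text tells. Its arguments: {"type":"object","properties":{"xyz":{"type":"array","items":{"type":"array","items":{"type":"number"}}},"spin":{"type":"array","items":{"type":"number"}},"claw":{"type":"number"}},"required":["xyz","spin"]}

```bash
mkdir -p pics; cat > h.py <<'E'
import numpy as np, cv2
from bench import status, get_image, camera_params, bot
from scipy.spatial.transform import Rotation as R
def ray(c,u,v):
    f=192/np.tan(np.radians(c["fovy"])/2)
    d=np.array([(u-c["cx"])/f,-(v-c["cy"])/f,-1.])
    Rm=np.array(c["rotation"]).reshape(3,3)
    return np.array(c["position"]),Rm@d
def onz(c,u,v,z):
    p,d=ray(c,u,v); return p+d*(z-p[2])/d[2]
def proj(c,P):
    f=192/np.tan(np.radians(c["fovy"])/2)
    q=np.array(c["rotation"]).reshape(3,3).T@(np.asarray(P)-c["position"])
    return c["cx"]-f*q[0]/q[2], c["cy"]+f*q[1]/q[2]
def save(n,im): cv2.imwrite(f"pics/{n}.png",im[:,:,::-1])
E
python3 - <<'E'
from h import *
print(status.observe())
for n in("scene","top"):
    im=get_image(n); save(n,im); np.save(n,im); print(n,camera_params(n))
save("both",np.vstack([np.load("scene.npy"),np.load("top.npy")])[:, :])
E
```

```text
{'clock': 0.0, 'qpos': array([-1.26300778e+00,  3.42736263e-01,  1.52497859e+00,  3.16255988e-05,
        1.27537833e+00, -1.45997714e-01]), 'qd': array([ 0.00058739,  0.00164725, -0.00065525,  0.00169668, -0.00020195,
       -0.00207415]), 'joint_efforts': array([ 5.05607102e-05, -4.33667994e+01, -2.46009511e+01, -2.03997624e-04,
        7.78475543e-03, -1.95072613e-05]), 'tool_pos': array([ 0.23006005, -0.47149107,  0.23063233]), 'orientation': array([-3.05961718e+00, -7.06354462e-01,  1.43038399e-04]), 'contact_force': array([0.31454244, 0.35128647, 0.13377649]), 'ft_torque': array([0.06251845, 0.00717494, 0.05831944]), 'finger_force': 0.0, 'opening': 0.08541242315513271}
scene {'fovy': 44.46092067641016, 'cx': 251.20274921184827, 'cy': 194.99170406100586, 'position': array([0.02220472, 0.59783233, 0.98897703]), 'rotation': array([ 0.29297657, -0.9053802 , -2.42074189])}
top {'fovy': 42.00697046028882, 'cx': 260.5032046850652, 'cy': 187.15465005902178, 'position': array([ 0.30636919, -0.06048529,  1.48818424]), 'rotation': array([ 0.09690791, -0.09264191, -1.55989162])}
```

View pics/top.png

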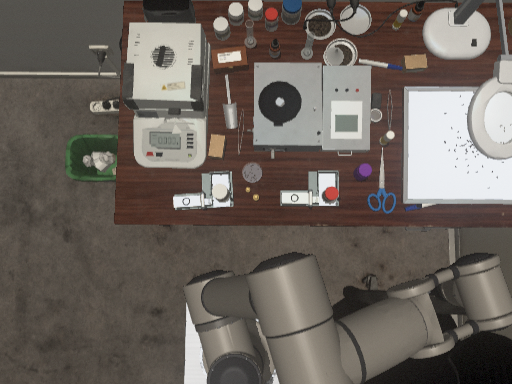

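View pics/scene.png

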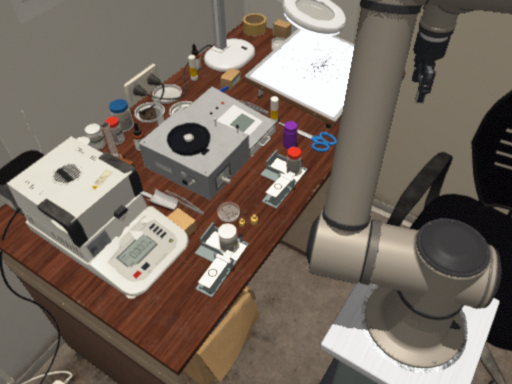

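```bash
sed -i 's/np.array(c\["rotation"\]).reshape(3,3)/R.from_rotvec(c["rotation"]).as_matrix()/' h.py
python3 - <<'E'
from h import *
t=np.load("top.npy");s=np.load("scene.npy")
a=cv2.resize(t[162:217,272:347],None,fx=8,fy=8,interpolation=cv2.INTER_CUBIC)   # 600x440
save("topcrop",a)
b=np.hstack([cv2.resize(s[135:215,250:320],None,fx=5.5,fy=5.5,interpolation=2),cv2.resize(s[215:295,185:255],None,fx=5.5,fy=5.5,interpolation=2)])
save("scrop",b)
c=camera_params("top")
for u,v in[(310,173),(338,173),(282,192),(203,173),(332,193),(220,190)]: print(u,v,onz(c,u,v,0.0),onz(c,u,v,0.08))
E
```

```text
310 173 [ 0.53122171 -0.20408768  0.        ] [ 0.51913436 -0.19636807  0.08      ]
338 173 [ 0.53194885 -0.28826336  0.        ] [ 0.51982241 -0.27601874  0.08      ]
282 192 [ 0.4729942  -0.12010882  0.        ] [ 0.46403697 -0.11690365  0.08      ]
203 173 [0.52844137 0.11777511 0.        ] [0.51650348 0.1081924  0.08      ]
332 193 [ 0.47128816 -0.26972757  0.        ] [ 0.46242265 -0.25847938  0.08      ]
220 190 [0.4774034  0.06565339 0.        ] [0.46820915 0.05887258 0.08      ]
```

View pics/topcrop.png

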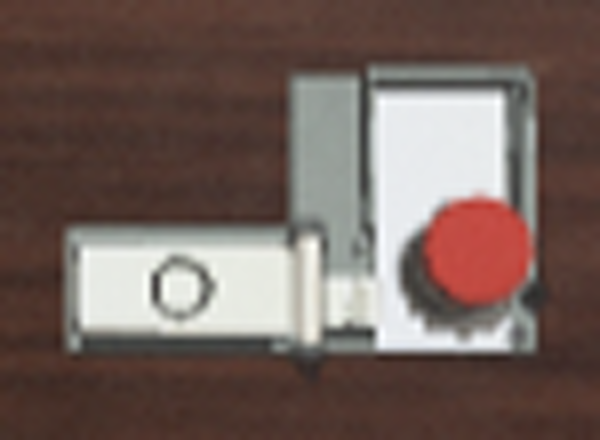

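View pics/scrop.png

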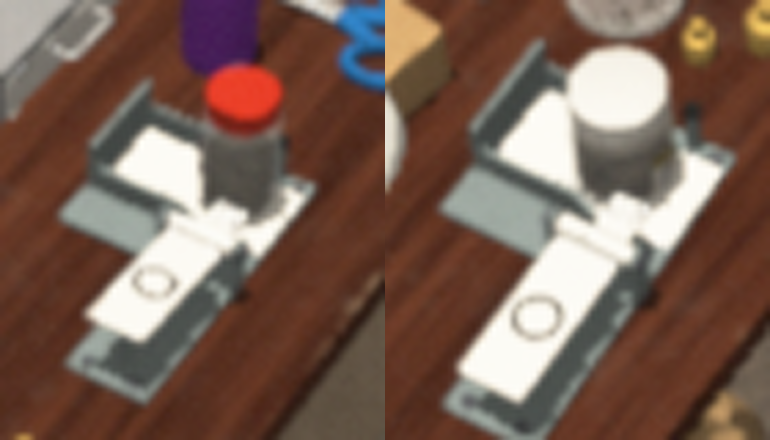

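```bash
cat >> h.py <<'E'
def to(P,yawx=None):
    s=status.observe(); M=R.from_rotvec(s["orientation"]).as_matrix()
    d=M.T@(np.asarray(P)-s["tool_pos"])*100
    x=M[:,0]; print("shift cm",d.round(2),"tool x yaw deg",np.degrees(np.arctan2(x[1],x[0])).round(2),"tilt",M[:,2].round(4),"t",s["clock"])
E
python3 - <<'E'
from h import *
c=camera_params("top")
q=lambda x,y,z:onz(c,272+(x+.5)/8-.5,162+(y+.5)/8-.5,z)
A=q(68,352,.004);B=q(537,352,.005);print(A,B,np.linalg.norm(A-B),np.degrees(np.arctan2(*(A-B)[[1,0]]))-90)
print("stop top",q(368,68,.036),q(532,65,.036)); print("cap",q(478,251,.08)); print("flag",q(75,232,.036),q(75,333,.036))
to([0.40,-0.23,0.23])
E
```

```text
[ 0.43188366 -0.1143368   0.004     ] [ 0.43332976 -0.28859136  0.005     ] 0.17426343147574105 0.47547147480658225
stop top [ 0.53469452 -0.22284255  0.036     ] [ 0.53632767 -0.28303221  0.036     ]
cap [ 0.46258371 -0.25653472  0.08      ]
flag [ 0.4731634  -0.11554572  0.036     ] [ 0.4361395  -0.11569531  0.036     ]
shift cm [ 25.86 -14.26   0.1 ] tool x yaw deg 26.0 tilt [-4.0e-04  1.3e-03 -1.0e+00] t 0.1
```

>>> arm_command(xyz=[[3,-1.6,0],[6,-3.3,0],[10,-5.5,0],[13,-7.2,0],[17,-9.4,0],[20,-11,0],[23,-12.7,0],[25.9,-14.3,0]], spin=[3,6,10,13,17,20,23,26], claw=1)

```text
clock: 0.77
tool_pos: [0.4009, -0.2278, 0.2311]
orientation: [-3.141, 0.003, 0.0]
contact_force: [0.7, -0.8, -0.3]
opening: 0.0
finger_force: 0.0
```

>>> arm_command(xyz=[[0,0,0],[0,0,0],[0,0,0],[0,0,0]], spin=[0,0,0,0])

```text
clock: 1.1
tool_pos: [0.3998, -0.2306, 0.2311]
orientation: [3.141, -0.001, -0.001]
contact_force: [-0.2, -0.4, -0.2]
opening: 0.0001
finger_force: 0.0
```

```bash
python3 - <<'E'
from h import *
c=camera_params("wrist"); im=get_image("wrist"); np.save("w1",im); save("w1",cv2.resize(im,(768,576),interpolation=2)); print(c)
to([0.40,-0.2535,0.23])
print(status.observe()["tool_pos"],status.observe()["opening"])
E
```

```text
{'fovy': 65.70646984690485, 'cx': 253.8701771616633, 'cy': 189.98482010958685, 'position': array([ 0.47955859, -0.23128878,  0.37271282]), 'rotation': array([-0.25006795,  0.25055633, -1.55711785])}
shift cm [0.03 2.27 0.12] tool x yaw deg -0.08 tilt [-3.e-04 -1.e-04 -1.e+00] t 1.15
[ 0.39968792 -0.23075694  0.23116257] -8.403076056070629e-05
```

View pics/w1.png

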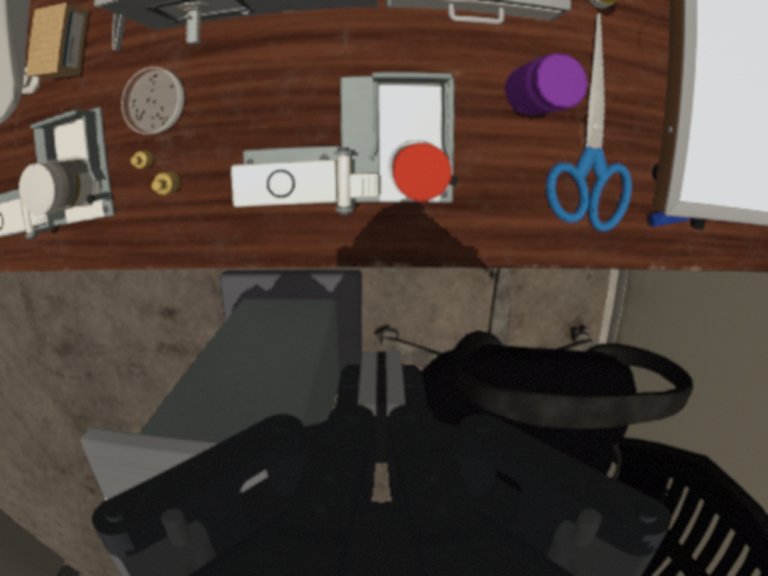

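```bash
cat > fit.py <<'E'
from h import *
from scipy.optimize import least_squares
C={'fovy': 65.70646984690485, 'cx': 253.8701771616633, 'cy': 189.98482010958685, 'position': np.array([ 0.47955859, -0.23128878,  0.37271282]), 'rotation': np.array([-0.25006795,  0.25055633, -1.55711785])}
def wray(c,u,v):
    f=192/np.tan(np.radians(c["fovy"])/2); d=np.array([u-c["cx"],-(v-c["cy"])]); r=np.hypot(*d); t=r/f
    return R.from_rotvec(c["rotation"]).apply(np.r_[d/r*np.sin(t),-np.cos(t)])
def won(c,u,v,z):
    d=wray(c,u,v); p=c["position"]; return p+d*(z-p[2])/d[2]
if __name__=="__main__":
    n=lambda x:(x+.5)/1.5-.5
    pts=[((452,202),(-55,-88,4)),((453,73),(49,-82,36)),((375,73),(49,-22,36)),((344,181),(-34.5,0,40)),((378,185),(-38.5,-26,34)),((233.5,186),(-34.5,86,38)),((409.5,90),(None,-52,5))]
    def res(p,full=False):
        out=[]
        c,s=np.cos(p[2]),np.sin(p[2])
        for (u,v),b in pts:
            w=won(C,n(u),n(v),b[2]/1000)[:2]-p[:2]; l=np.array([c*w[0]+s*w[1],-s*w[0]+c*w[1]])*1000
            out+=[l[0]-b[0] if b[0] is not None else 0,l[1]-b[1]]
        return np.array(out)
    r=least_squares(res,[.4876,-.2015,0.01]); print(r.x[:2],np.degrees(r.x[2])); print(r.fun.round(1).reshape(-1,2))
    p=r.x; w=won(C,n(422),n(171),.08); print("jar",w)
    M=np.array([[np.cos(p[2]),-np.sin(p[2])],[np.sin(p[2]),np.cos(p[2])]]); print("jar bay",M.T@(w[:2]-p[:2])*1000)
    np.save("bay",p)
    # top camera cross-check
    c=camera_params("top"); q=lambda x,y,z:onz(c,272+(x+.5)/8-.5,162+(y+.5)/8-.5,z)
    for px,z in(((68,352),.004),((537,352),.005),((532,65),.036),((368,68),.036),((478,251),.08)): print("top",px,(M.T@(q(*px,z)[:2]-p[:2])*1000).round(1))
E
python3 fit.py
```

```text
[ 0.48523385 -0.20307125] 0.08265333860762637
[[ 0.7  0.7]
 [-0.2  0.3]
 [-1.4 -1.8]
 [ 0.6 -0.5]
 [ 0.8  0.2]
 [-0.5  0.3]
 [ 0.   0.8]]
jar [ 0.46134185 -0.25792667  0.08      ]
jar bay [-23.9711057  -54.82089108]
top (68, 352) [-53.2  88.8]
top (537, 352) [-52.  -85.4]
top (532, 65) [ 51. -80.]
top (368, 68) [ 49.4 -19.8]
top (478, 251) [-22.7 -53.4]
```

>>> arm_command(xyz=[[0.2,0.6,2.5],[0.5,1.2,5.5],[0.8,1.9,9],[1,2.5,12.5],[1,2.5,15.5],[1,2.5,18],[1,2.5,19.8],[1,2.5,20.3]], spin=[0,0,0,0,0,0,0,0])

```text
clock: 1.82
tool_pos: [0.4082, -0.2547, 0.0255]
orientation: [-3.138, 0.003, 0.006]
contact_force: [-0.9, -0.2, 0.1]
opening: 0.0001
finger_force: 0.0
```

>>> arm_command(xyz=[[0.2,0,0],[0.5,0,0],[0.8,0,0],[1.1,0,0],[1.4,0,0],[1.7,0,0],[2.0,0,0],[2.2,0,0]], spin=[0,0,0,0,0,0,0,0])

```text
clock: 2.48
tool_pos: [0.4328, -0.2548, 0.0286]
orientation: [3.141, 0.001, 0.001]
contact_force: [-0.6, 0.5, 1.0]
opening: -0.0005
finger_force: 0.2
```

>>> arm_command(xyz=[[0.2,0,0],[0.4,0,0],[0.6,0,0],[0.8,0,0],[1.0,0,0],[1.2,0,0],[1.4,0,0],[1.6,0,0]], spin=[0,0,0,0,0,0,0,0])

```text
clock: 3.15
tool_pos: [0.4485, -0.2548, 0.0283]
orientation: [3.142, -0.0, 0.0]
contact_force: [0.3, 0.4, 0.3]
opening: 0.0001
finger_force: 0.2
```

>>> arm_command(xyz=[[0.2,0,0],[0.4,0,0],[0.6,0,0],[0.8,0,0],[1.0,0,0],[1.2,0,0],[1.4,0,0],[1.6,0,0]], spin=[0,0,0,0,0,0,0,0])

```text
clock: 3.82
tool_pos: [0.4645, -0.2548, 0.0283]
orientation: [3.141, 0.0, 0.0]
contact_force: [-0.4, 1.3, -0.4]
opening: 0.0002
finger_force: 0.2
```

>>> arm_command(xyz=[[0.1,0,0],[0.2,0,0],[0.3,0,0],[0.4,0,0],[0.5,0,0],[0.6,0,0]], spin=[0,0,0,0,0,0])

```text
clock: 4.32
tool_pos: [0.4703, -0.2548, 0.0283]
orientation: [3.142, -0.0, -0.0]
contact_force: [-0.8, 0.6, -0.5]
opening: -0.0002
finger_force: 0.2
```

```bash
python3 - <<'E'
from h import *
print(status.observe()["contact_force"])
im=get_image("wrist"); c=camera_params("wrist"); np.save("w2",im); t=get_image("scene")
a=cv2.resize(im,(533,400)); b=cv2.resize(t[130:215,250:300],None,fx=4.7,fy=4.7,interpolation=2)
save("w2",np.hstack([a,b[:400,:250]])); print(c)
E
```

```text
[-0.81286713  0.56804335 -0.53750139]
{'fovy': 65.70646984690485, 'cx': 253.8701771616633, 'cy': 189.98482010958685, 'position': array([ 0.55024964, -0.25547408,  0.16996441]), 'rotation': array([-0.24963873,  0.24985836, -1.55647012])}
```

View pics/w2.png

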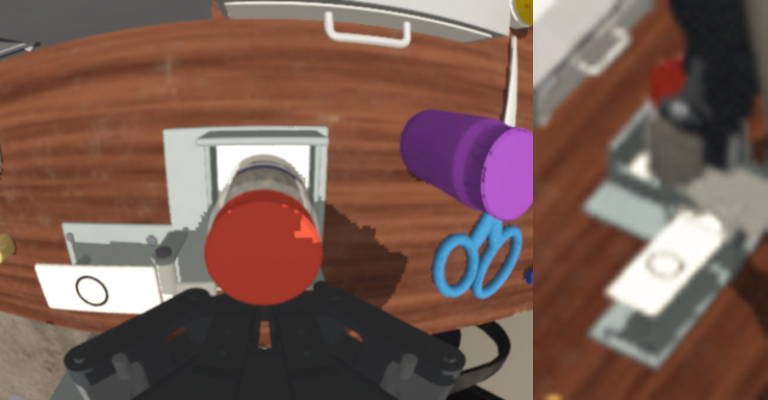

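>>> arm_command(xyz=[[0.1,0,0],[0.2,0,0],[0.3,0,0],[0.4,0,0],[0.5,0,0],[0.5,0,0]], spin=[0,0,0,0,0,0])

```text
clock: 4.92
tool_pos: [0.4755, -0.2549, 0.0283]
orientation: [3.141, 0.0, 0.0]
contact_force: [0.5, 0.1, 0.4]
opening: 0.0003
finger_force: 0.0
```

>>> arm_command(xyz=[[0.05,0,0],[0.1,0,0],[0.15,0,0],[0.2,0,0],[0.2,0,0]], spin=[0,0,0,0,0])

```text
clock: 5.33
tool_pos: [0.4774, -0.2548, 0.0283]
orientation: [3.141, 0.0, 0.0]
contact_force: [0.1, 0.9, 0.0]
opening: 0.0003
finger_force: 0.0
```

>>> arm_command(xyz=[[0.05,0,0],[0.1,0,0],[0.15,0,0],[0.2,0,0],[0.2,0,0]], spin=[0,0,0,0,0])

```text
clock: 5.75
tool_pos: [0.4782, -0.2547, 0.0283]
orientation: [-3.141, -0.0, 0.004]
contact_force: [-6.7, -0.5, 4.3]
opening: -0.0001
finger_force: 2.9
```

```bash
python3 - <<'E'
from h import *
from fit import won
print(status.observe()["contact_force"],status.observe()["tool_pos"])
c=camera_params("wrist"); im=get_image("wrist"); h=im.astype(int)
m=((h[:,:,0]>110)&(h[:,:,1]<70)&(h[:,:,2]<70)).astype(np.uint8)
n,l,s,ce=cv2.connectedComponentsWithStats(m); k=1+np.argmax(s[1:,4]); print(s[k],ce[k])
cnt=max(cv2.findContours((l==k).astype(np.uint8),0,2)[0],key=cv2.contourArea)[:,0]
print("extents at z=.08", [won(c,*p,.08).round(4) for p in (cnt[cnt[:,0].argmin()],cnt[cnt[:,0].argmax()],cnt[cnt[:,1].argmin()],cnt[cnt[:,1].argmax()])])
P=np.array([won(c,*p,.08)[:2] for p in cnt],np.float32); print(cv2.minEnclosingCircle(P))
E
```

```text
[-6.7489631  -0.51201382  4.31483433] [ 0.47816765 -0.25466497  0.02830672]
[ 197  183  113  110 9329] [251.16346875 239.35437882]
extents at z=.08 [array([ 0.5118, -0.2358,  0.08  ]), array([ 0.5067, -0.2746,  0.08  ]), array([ 0.5308, -0.2528,  0.08  ]), array([ 0.488, -0.252,  0.08 ])]
((0.509328305721283, -0.2550366222858429), 0.02164851687848568)
```

>>> arm_command(xyz=[[-0.3,0,0],[-0.8,0,0],[-2,0,0],[-3.2,0,0],[-3.2,0,-2.5],[-3.2,0,-3.5],[-3.2,-1.2,-3.5],[-3.2,-2.3,-3.5]], spin=[0,0,0,0,0,0,0,0])

```text
clock: 6.47
tool_pos: [0.4478, -0.2315, 0.0637]
orientation: [3.14, -0.002, 0.003]
contact_force: [0.5, 0.2, -0.7]
opening: -0.0002
finger_force: 0.0
```

>>> arm_command(xyz=[[0,0,0.5],[0,0,1.0],[0,0,1.5],[0,0,1.8],[0,0,2.1],[0,0,2.4],[0,0,2.7],[0,0,3.0]], spin=[0,0,0,0,0,0,0,0])

```text
clock: 7.13
tool_pos: [0.4473, -0.232, 0.0329]
orientation: [3.142, -0.0, 0.0]
contact_force: [-0.9, -0.5, 1.5]
opening: 0.0001
finger_force: 0.8
```

>>> arm_command(xyz=[[0,0,0.3],[0,0,0.6],[0,0,0.9],[0,0,1.2],[0,0,1.5],[0,0,1.7],[0,0,1.8],[0,0,1.8]], spin=[0,0,0,0,0,0,0,0])

```text
clock: 7.8
tool_pos: [0.4473, -0.2318, 0.0151]
orientation: [3.142, 0.0, -0.0]
contact_force: [0.4, -0.1, 0.4]
opening: -0.0004
finger_force: 0.1
```

```bash
python3 - <<'E'
from h import *
im=get_image("wrist"); c=camera_params("wrist"); t=get_image("scene")
a=cv2.resize(im,(533,400)); b=cv2.resize(t[130:215,250:300],None,fx=4.7,fy=4.7,interpolation=2)
save("w3",np.hstack([a,b[:400,:250]])); print(status.observe()["tool_pos"],status.observe()["contact_force"])
E
```

```text
[ 0.44723312 -0.2317829   0.01523547] [ 0.45214256 -0.45426451  0.16941361]
```

View pics/w3.png

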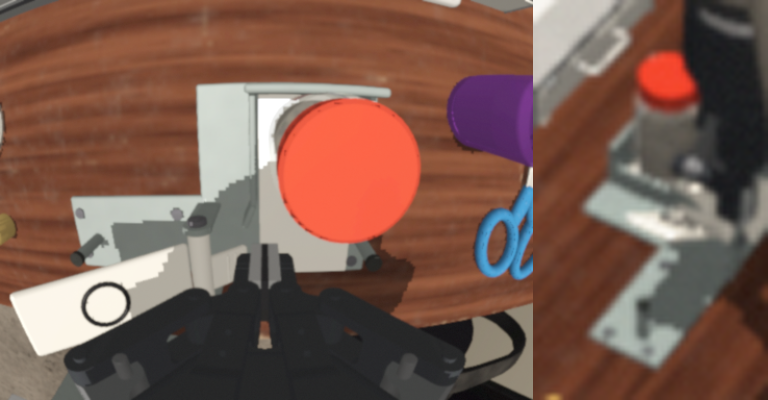

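>>> arm_command(xyz=[[0,-0.1,0],[0,-0.2,0],[0,-0.3,0],[0,-0.4,0],[0,-0.4,0],[0,0,0],[0,0.8,0],[0,1.6,0]], spin=[0,0,0,0,0,0,0,0])

```text
clock: 8.57
tool_pos: [0.4472, -0.2481, 0.0152]
orientation: [-3.141, -0.001, 0.001]
contact_force: [-0.4, -0.2, 0.3]
opening: 0.0001
finger_force: 0.0
```

>>> arm_command(xyz=[[0,0,-2],[0,0,-5],[0,0,-8],[0,0,-11],[0,0,-14],[0,0,-17],[0,0,-18.5],[0,0,-18.5]], spin=[0,0,0,0,0,0,0,0])

```text
clock: 9.23
tool_pos: [0.4487, -0.2496, 0.2043]
orientation: [3.137, -0.001, 0.009]
contact_force: [1.1, -0.4, 0.3]
opening: 0.0001
finger_force: 0.0
```

```bash
python3 - <<'E'
from h import *
im=get_image("wrist"); np.save("w4",im); t=get_image("scene")
a=cv2.resize(im,(533,400)); b=cv2.resize(t[120:215,240:310],None,fx=3.6,fy=4.2,interpolation=2)
save("w4",np.hstack([a,b[:399,:250] if b.shape[0]<400 else b[:400]][:1]+[cv2.resize(t[120:215,240:310],(250,400),interpolation=2)])); to([.4515,-.115,.2])
E
```

```text
shift cm [  0.43 -13.33   0.03] tool x yaw deg -0.03 tilt [ 5.e-04 -4.e-04 -1.e+00] t 9.3333
```

View pics/w4.png

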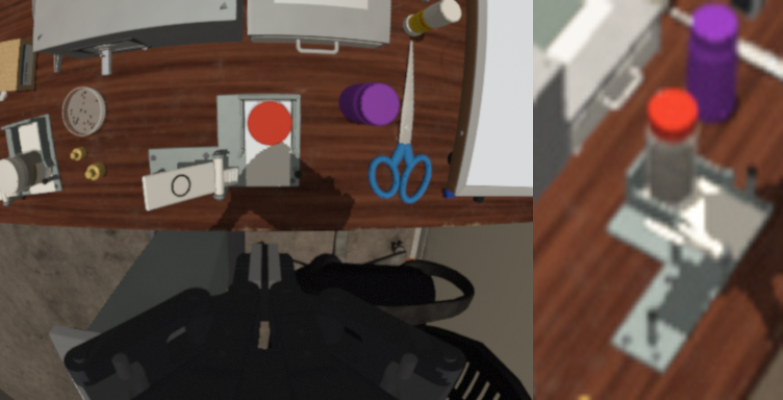

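```bash
python3 - <<'E'
from h import *
from fit import wray
c=camera_params("wrist"); d=wray(c,145*512/533,194*384/400); p=c["position"]
for z in np.arange(.03,.13,.01):
    w=p+d*(z-p[2])/d[2]; print(z.round(2),(w-[.4515,-.2025,.034]).round(4),np.hypot(w[1]+.2025,z-.034).round(4),np.degrees(np.arctan2(z-.034,w[1]+.2025)).round(1))
E
```

```text
0.03 [-0.0227  0.0863 -0.004 ] 0.0864 -2.7
0.04 [-0.0196  0.0821  0.006 ] 0.0823 4.2
0.05 [-0.0165  0.0778  0.016 ] 0.0795 11.6
0.06 [-0.0133  0.0736  0.026 ] 0.078 19.5
0.07 [-0.0102  0.0693  0.036 ] 0.0781 27.4
0.08 [-0.007   0.0651  0.046 ] 0.0797 35.3
0.09 [-0.0039  0.0608  0.056 ] 0.0827 42.6
0.1 [-0.0007  0.0566  0.066 ] 0.0869 49.4
0.11 [0.0024 0.0523 0.076 ] 0.0923 55.5
0.12 [0.0055 0.0481 0.086 ] 0.0985 60.8
```

>>> arm_command(xyz=[[0.1,-2.5,0],[0.2,-6,0],[0.4,-9.5,0],[0.4,-12.5,0],[0.4,-13.8,3],[0.4,-13.8,6.5],[0.4,-13.8,10],[0.4,-13.8,12]], spin=[0,0,0,0,0,0,0,0])

```text
clock: 10.0
tool_pos: [0.4485, -0.1084, 0.076]
orientation: [-3.139, -0.001, 0.01]
contact_force: [-0.1, -0.2, -0.8]
opening: -0.0001
finger_force: 0.0
```

>>> arm_command(xyz=[[0,0.5,0],[0,1.2,0],[0,1.8,0],[0,2.4,0],[0,3.0,0],[0,3.6,0],[0,4.2,0],[0,4.8,0]], spin=[0,0,0,0,0,0,0,0])

```text
clock: 10.67
tool_pos: [0.4515, -0.1587, 0.0808]
orientation: [3.141, -0.0, 0.001]
contact_force: [-0.7, -0.2, 0.2]
opening: 0.0
finger_force: 0.3
```

>>> arm_command(xyz=[[0,0.6,0],[0,1.2,0],[0,1.8,0],[0,2.4,0],[0,3.0,0],[0,3.0,0]], spin=[0,0,0,0,0,0])

```text
clock: 11.17
tool_pos: [0.452, -0.1897, 0.0813]
orientation: [3.139, -0.001, 0.003]
contact_force: [-0.6, -0.8, 8.1]
opening: -0.0001
finger_force: 3.5
```

```bash
python3 - <<'E'
from h import *
im=get_image("wrist"); np.save("w5",im); t=get_image("scene")
save("w5",np.hstack([cv2.resize(im,(480,360)),cv2.resize(t[110:215,235:315],(300,360),interpolation=2)])); print(status.observe()["contact_force"],status.observe()["tool_pos"],status.observe()["ft_torque"])
E
```

```text
[-1.28765127 -0.48568706  8.22732168] [ 0.45205489 -0.18922492  0.0813637 ] [-0.19496274  0.134584   -0.01568871]
```

View pics/w5.png

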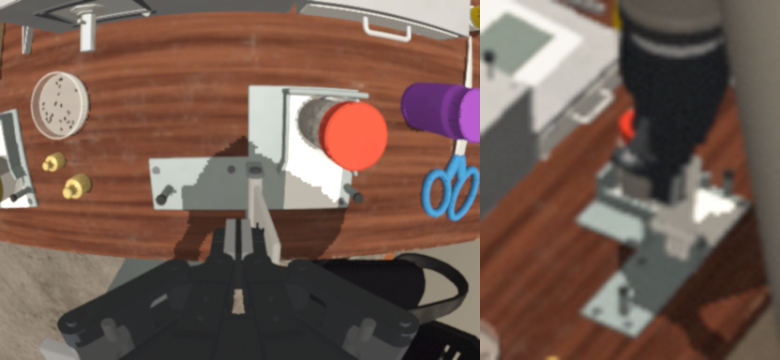

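>>> arm_command(xyz=[[0,-0.3,-0.8],[0,-0.3,-1.6],[0,0,-2.4],[0,0.5,-2.4],[0,1.0,-2.4],[0,1.7,-2.2],[0,2.4,-2.0],[0,3.2,-1.6]], spin=[0,0,0,0,0,0,0,0])

```text
clock: 11.93
tool_pos: [0.4512, -0.2206, 0.0959]
orientation: [3.142, -0.0, -0.0]
contact_force: [0.1, 0.4, -0.5]
opening: 0.0002
finger_force: 0.2
```

>>> arm_command(xyz=[[0,0.5,0.3],[0,1.0,0.7],[0,1.5,1.1],[0,2.0,1.5],[0,2.3,2.0],[0,2.6,2.5],[0,2.8,3.0],[0,3.2,3.5]], spin=[0,0,0,0,0,0,0,0])

```text
clock: 12.6
tool_pos: [0.4512, -0.2516, 0.0607]
orientation: [-3.141, -0.001, 0.001]
contact_force: [0.2, 1.1, 0.0]
opening: 0.0001
finger_force: 0.2
```

Now the final press, in small steps.

>>> arm_command(xyz=[[0,0.2,0.4],[0,0.4,0.8],[0,0.5,1.2],[0,0.5,1.6],[0,0.5,1.9],[0,0.5,2.1],[0,0.5,2.2],[0,0.5,2.2]], spin=[0,0,0,0,0,0,0,0])

```text
clock: 13.27
tool_pos: [0.4512, -0.2567, 0.0391]
orientation: [-3.141, -0.0, 0.0]
contact_force: [-0.7, 0.3, -1.3]
opening: 0.0
finger_force: 0.0
```

>>> arm_command(xyz=[[0,0,0.05],[0,0,0.1],[0,0,0.15],[0,0,0.2],[0,0,0.2]], spin=[0,0,0,0,0])

```text
clock: 13.68
tool_pos: [0.4514, -0.2569, 0.0373]
orientation: [3.141, 0.0, 0.0]
contact_force: [-1.1, -0.4, 0.2]
opening: 0.0
finger_force: 0.0
```

>>> arm_command(xyz=[[0,0,0.05],[0,0,0.1],[0,0,0.15],[0,0,0.2],[0,0,0.2]], spin=[0,0,0,0,0])

```text
clock: 14.1
tool_pos: [0.4514, -0.2569, 0.0358]
orientation: [3.141, 0.0, 0.001]
contact_force: [-0.9, 0.5, 6.5]
opening: 0.0
finger_force: 2.8
```

>>> arm_command(xyz=[[0,0,0.05],[0,0,0.05],[0,0,-0.5],[0,0,-2],[0,0,-5],[0,0,-9],[0,0,-13],[0,0,-16]], spin=[0,0,0,0,0,0,0,0])

```text
clock: 14.77
tool_pos: [0.4516, -0.257, 0.1986]
orientation: [3.14, 0.0, 0.003]
contact_force: [0.9, -0.3, 0.7]
opening: -0.0002
finger_force: 0.0
```

>>> arm_command(xyz=[[-1,0,0],[-3,0,0],[-5,0,0],[-5,0,0],[-5,0,0]], spin=[0,0,0,0,0])

```text
clock: 15.18
tool_pos: [0.4007, -0.2567, 0.1952]
orientation: [-3.141, 0.002, 0.0]
contact_force: [1.4, 0.5, 0.4]
opening: 0.0002
finger_force: 0.0
```

```bash
python3 - <<'E'
from h import *
from fit import won
c=camera_params("wrist"); im=get_image("wrist"); t=get_image("scene"); h=im.astype(int)
save("w6",np.hstack([cv2.resize(im,(480,360)),cv2.resize(t[120:205,240:310],(300,360),interpolation=2)]))
m=((h[:,:,0]>110)&(h[:,:,1]<100)&(h[:,:,2]<100)&(h[:,:,0]>h[:,:,2]*2)).astype(np.uint8)
n,l,s,ce=cv2.connectedComponentsWithStats(m); k=1+np.argmax(s[1:,4])
cnt=max(cv2.findContours((l==k).astype(np.uint8),0,2)[0],key=cv2.contourArea)[:,0]
print(cv2.minEnclosingCircle(np.array([won(c,*p,.08)[:2] for p in cnt],np.float32)))
E
```

```text
((0.5094642043113708, -0.2549412250518799), 0.01985376887023449)
```

View pics/w6.png

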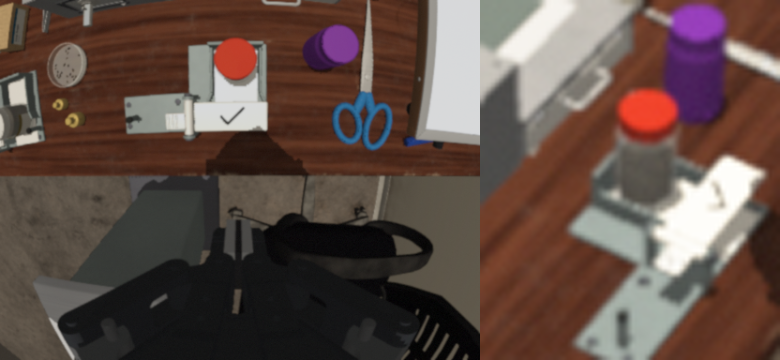

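The jar stands upright at home (cap at pixel 236,60). The flag lies flat across the lane with its tick showing (232,116), and the arm is clear.

```bash
python3 -c "
from bench import bot; print(bot.sign_off())"
```

```text
the job is handed in; nothing more can be done
None
```

I handed the job in: the slim jar stands upright and home against its back stop, its flag lies flat with the tick up, and I never touched the squat jar or its flag; sign-off returned no verdict.

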